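# Restack the disc springs on the arbor

### The arm

A 6-joint arm with a two-finger parallel gripper is mounted at the origin on a cart in front of the work surface, level with it; the furniture and walls round the work are solid. World frame = base frame: x ahead of the robot, y to its left, z up, the work surface at z = 0. Lengths are in m, angles in degrees, forces in N, time in s.
With the tool pointing down it reaches from about 0.375 to 0.925 m from the base axis. Payload 5.7 kg.
Tool frame: the origin (TCP) lies at the very end of the fingers, on their centre line; the grasp point (between the pads) lies 19 mm behind it; x points along the fingers, y is the direction in which the jaws open and shut, and the axes are right-handed (so a half turn about x gives the same grasp; the last joint's range is limited). The gripper opens to 88 mm and grips with 3 to 60 N. Pads are 20 mm wide; open, the fingers measure 115 mm over their backs; the gripper's body (75 mm by 178 mm) begins 61 mm behind the grasp point.
Start: joints at [-71.855, 20.558, 86.54, -0, 72.909, -6.595], TCP at [0.251, -0.545, 0.223] pointing down, gripper open.
Joint ranges: [-170.27, 170.27], [-57.76, 135], [12.27, 136.19], [-55.21, 235.2], [11.17, 155.16], [-170.74, 170.74]. Speed limits (degrees/s): [136.94, 136.94, 180, 180, 180, 180].

### API

Orientations are given as a 3x3 rotation matrix whose columns are the frame's x, y, z axes.
In Python, from bench import manip, eoat, kin, monitor, imaging, workorder gives the robot as it stands. The module is installed in compiled form; this text tells all that it offers. Calls block until the motion is done:
- manip.goto(position, orientation): joint-space move of the TCP to a pose.
- manip.movel(position, rate=0.15, ori=None, stop_force=None): straight line of the TCP; ori=None keeps the orientation; rate is the mean speed in m/s. With stop_force (N) it stops when the force on the tool has changed by that much, and returns True; else False.
- manip.move_j(angles): joint-space move.
- eoat.gripper_to(opening, force=None): finger opening in m; force is the grip in N (None keeps the last); returns when the fingers have stopped.
- manip.wait(seconds).
- kin.ik(position, orientation): joint angles nearest the present ones, or None.
- monitor.state(): the state.
- imaging.read_camera(name): name is "side" or "top"; returns the picture (480x640x3 uint8, red, green, blue); there is no depth.
- imaging.camera_params(name): a dict with "K" (3x3 intrinsics, pixels), "k1" (the pictures are not rectified: a ray, as slopes to the right and down, at radius r is drawn at 1 + k1 r^2 times it, then the intrinsics apply), "extrinsics" (4x4, takes a point from camera to world coordinates). Camera axes: x right, y down, z forward; pixel columns grow to the right and rows downward; lengths in m; the calibration is good to about 2 mm. A picture is of the moment at which its call begins. camera_params takes no time and is no camera call.
A pose or a line that the arm cannot do raises manip.Unreachable and nothing moves.
- workorder.job_done(): hands the job in, once; it reports no verdict.
The state is a dict: "time": time; "qpos": joint angles; "joint_velocities": joint speeds; "joint_efforts": joint torques, N m; "position": TCP position; "tool_rot": TCP orientation; "ft_force": force on the tool from outside, world axes, zero at the start; "torque": the same for the moment, N m; "gripper_width": finger opening in m.
Only numpy, scipy, OpenCV 4.12 (cv2) and the standard library are available. Lean on these libraries where they do the work, as an engineer would, in place of code of your own. Each camera call takes 0.05 s, during which the arm holds its last target.

### The job

The three disc springs stand draining in the wire rack after their wash; stack all three on the assembly arbor so that they work in series: the first with its hollow side down on the seat, the second turned over (hollow side up), the third hollow side down again. Each must slide down round the arbor and lie flat on the one below, and the spanner, coupler and wax tin beside the work must be left where they are.

Things in the scene. Friction and masses are not known exactly. Their poses are not given: they have to be found in the camera images.
- disc_1_center (a point): one of three identical dark steel disc springs (dished rings), diameter 60 mm, hole 31 mm, 7.5 mm high, 65 g, stiff. Point: centre, half-way up the axis. y axis: the cone's axis, towards the RAISED side (seen from there a bright flat ring lies round the hole, 31 to 36 mm diameter); -y is the HOLLOW side (seen from there a bright flat ring lies at the outer rim, 55 to 60 mm). Rim band 3 mm wide
- disc_2_center (a point): the same as disc_1: another of the three identical disc springs; centre, y axis towards its raised side. At the start each stands on edge in a slot, y level and square to the row, pointing to one side of the rack or the other
- disc_3_center (a point): the same as disc_1: another of the three identical disc springs; centre, y axis towards its raised side. At the start each stands on edge in a slot, y level and square to the row, pointing to one side of the rack or the other
- rack: wire draining rack of bright steel, 290 mm long (its x axis), 78 mm wide, fixed. Origin on the table under its middle, z up. Three slots in line at x = -100, 0, +100 mm, each holding a disc on edge. Both ends of a disc's level diameter (along the rack's x) are free for fingers: 40 mm between neighbouring discs, nothing there above 28 mm
- rack_slot1 (a point): centre of the disc in the middle slot, 53.3 mm above the table. A disc rests on two cross wires, between two arched wire hoops (one beside each face, 4 mm wire, 9 mm free between them, 38 mm long along x) that rise to 82 mm above the table, almost as high as the disc; so it leaves its slot only straight up, by at least 62 mm
- arbor_seat (a point): centre of the seat of the fixed assembly arbor, 62 mm above the table, z up. Dark base flange 100 mm wide, column 43 mm, seat collar 57 mm (fingers holding a 60 mm disc pass down outside it), and on it a bright upright mandrel of 29.5 mm diameter (1.5 mm play in a disc's hole). In the finished stack the discs' centres are 3.75, 11.25 and 18.75 mm above the seat
- arbor_tip (a point): centre of the top of the mandrel, 36.5 mm above the seat; its top 8 mm taper from 29.5 to 21 mm diameter as a lead-in
- wax_tin: bystander: red and white tin, 67x95x28 mm, origin at the centre of its underside
- spanner: bystander: 13 mm combination spanner, 181 mm long, 9 mm high, lying flat, origin at the centre of its underside
- coupler: bystander: air hose coupler with a brass sleeve, 73 mm long, 24 mm thick, lying, origin at the centre of its underside
Not all that is in view belongs to the job. Leave any orange or red look-alike of the part that bears disc_1_center alone. Leave any yellow look-alike of the part that bears disc_2_center alone.

How it is judged (in metres and radians):
At the end, for the whole second after the job is handed in: All three discs on the arbor, in any order: lowest and top with the raised side up, middle with it down; each within 0.1 rad of flat, its centre within 2.5 mm of the axis and 1.8 mm of its height in the finished stack (3.75, 11.25, 18.75 mm above the seat), at rest (((z of disc_1_center in the frame of arbor_seat between 0.00195 and 0.00555 m and angle between disc_1_center's own y axis and vertical below 0.1 rad) or (z of disc_1_center in the frame of arbor_seat between 0.00945 and 0.01305 m and angle between disc_1_center's own y axis and vertical above 3.0416 rad) or (z of disc_1_center in the frame of arbor_seat between 0.01695 and 0.02055 m and angle between disc_1_center's own y axis and vertical below 0.1 rad)) and horizontal distance between each of disc_1_center, disc_2_center, disc_3_center and arbor_seat below 0.0025 m and linear speed of each of disc_1, disc_2, disc_3 below 0.02 m/s and ((z of disc_2_center in the frame of arbor_seat between 0.00195 and 0.00555 m and angle between disc_2_center's own y axis and vertical below 0.1 rad) or (z of disc_2_center in the frame of arbor_seat between 0.00945 and 0.01305 m and angle between disc_2_center's own y axis and vertical above 3.0416 rad) or (z of disc_2_center in the frame of arbor_seat between 0.01695 and 0.02055 m and angle between disc_2_center's own y axis and vertical below 0.1 rad)) and ((z of disc_3_center in the frame of arbor_seat between 0.00195 and 0.00555 m and angle between disc_3_center's own y axis and vertical below 0.1 rad) or (z of disc_3_center in the frame of arbor_seat between 0.00945 and 0.01305 m and angle between disc_3_center's own y axis and vertical above 3.0416 rad) or (z of disc_3_center in the frame of arbor_seat between 0.01695 and 0.02055 m and angle between disc_3_center's own y axis and vertical below 0.1 rad))); the robot touches nothing.
It fails at once if the wax tin is pushed more than 25 mm from its place (distance of wax_tin from where it was at the start of the episode above 0.025 m).
It fails at once if the spanner is pushed more than 25 mm from its place (distance of spanner from where it was at the start of the episode above 0.025 m).
It fails at once if the coupler is pushed more than 25 mm from its place (distance of coupler from where it was at the start of the episode above 0.025 m).
It also fails if it takes over 72 s, if anything falls off the work surface, if the arm or the gripper's body presses on something with over 40 N, if the wrist force passes 120 N, or if a joint passes its speed limit or range.

## Working session

There is one attempt and no reset: what is moved stays moved. The work goes in short steps, each a Python script; the robot and the scene stay as the last script left them, time stands still between calls to the robot, and variables do not carry over. Pictures are saved under pics/ and viewed, and the job is handed in when it is done.

```bash
ls; mkdir -p pics
python3 - <<'E'
from bench import manip, eoat, kin, monitor, imaging, workorder
import cv2, numpy as np
for n in ("side","top"):
    im=imaging.read_camera(n); cv2.imwrite(f"pics/{n}0.png",im[:,:,::-1])
    p=imaging.camera_params(n); print(n,np.array(p["K"]).tolist(),p["k1"],np.round(p["extrinsics"],4).tolist())
s=monitor.state(); print({k:np.round(v,4).tolist() for k,v in s.items()})
E
```

```text
pics
side [[575.48910006854, 0.0, 324.7130754391294], [0.0, 575.48910006854, 240.65398538456415], [0.0, 0.0, 1.0]] -0.0923933330992808 [[-0.9977, 0.0255, -0.0624, 0.6065], [0.0674, 0.3482, -0.935, 1.312], [-0.0021, -0.9371, -0.3491, 0.5209], [0.0, 0.0, 0.0, 1.0]]
top [[524.5211549052536, 0.0, 316.3036792294389], [0.0, 524.5211549052536, 241.99640944732585], [0.0, 0.0, 1.0]] -0.09551703158593061 [[0.0101, -0.9871, 0.16, 0.3248], [-0.9999, -0.0117, -0.0088, 0.1202], [0.0106, -0.1599, -0.9871, 1.2656], [0.0, 0.0, 0.0, 1.0]]
{'time': 0.1, 'qpos': [-71.8549, 20.5939, 86.5929, 0.0011, 72.9102, -6.5944], 'joint_velocities': [0.0178, -0.0994, -0.2059, -0.0252, 0.013, 0.0253], 'joint_efforts': [0.0006, -51.6356, -27.1407, 0.0678, 0.0277, -0.0], 'position': [0.2509, -0.5443, 0.2219], 'tool_rot': [[-0.0005, 0.4185, -0.9082], [0.0016, -0.9082, -0.4185], [-1.0, -0.0017, -0.0002]], 'ft_force': [-0.1154, 0.431, 1.1374], 'torque': [-0.0091, -0.008, -0.0163], 'gripper_width': 0.0876}
```

View pics/side0.png

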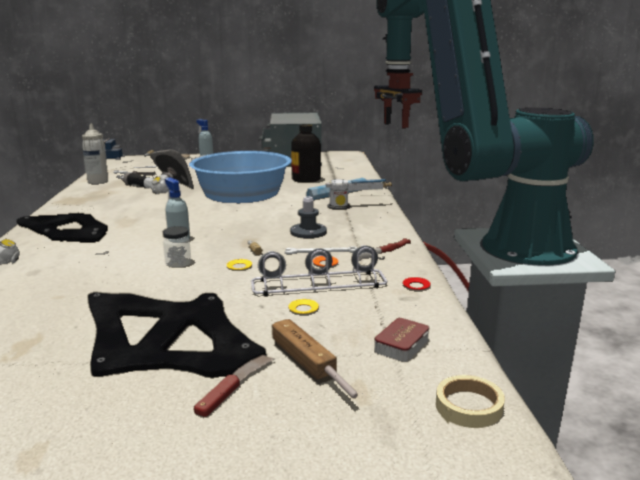

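View pics/top0.png

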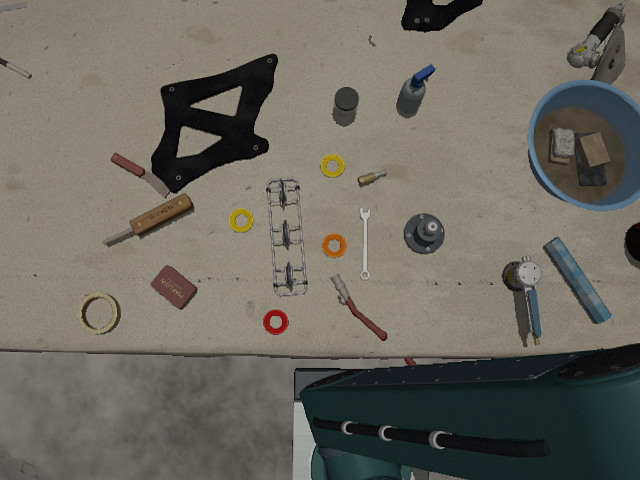

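The rack is at top pixels (267..309, 178..296), with its row running vertically in the picture. The arbor is at (427,232), the spanner at (365,243), the coupler at (372,178) and the tin at (174,286). Next I zoom in.

```bash
cat > h.py <<'E'
from bench import manip, eoat, kin, monitor, imaging, workorder
import cv2, numpy as np
def grab(n,fn=None):
    im=imaging.read_camera(n)[:,:,::-1].copy()
    if fn: cv2.imwrite(f"pics/{fn}.png",im)
    return im
def cam(n):
    p=imaging.camera_params(n); k=p["k1"]
    return np.array(p["K"]),k,np.array(p["extrinsics"])
def ray(n,u,v):
    K,k1,E=cam(n)
    # model r_d = r(1+k1 r^2)
    d=np.array([(u-K[0,2])/K[0,0],(v-K[1,2])/K[1,1]]); x=d.copy()
    for _ in range(30): x=d/(1+k1*(x@x))
    v=E[:3,:3]@np.array([x[0],x[1],1]); return E[:3,3],v/np.linalg.norm(v)
def plane(n,u,v,z):
    o,d=ray(n,u,v); return o+d*(z-o[2])/d[2]
def proj(n,P):
    K,k1,E=cam(n); c=E[:3,:3].T@(np.array(P)-E[:3,3]); x=c[:2]/c[2]; x=x*(1+k1*(x@x))
    return K[:2,:2]@x+K[:2,2]
def tri(a,b):
    (n1,u1,v1),(n2,u2,v2)=a,b
    o1,d1=ray(n1,u1,v1);o2,d2=ray(n2,u2,v2)
    A=np.stack([d1,-d2],1); t=np.linalg.lstsq(A,o2-o1,rcond=None)[0]
    p,q=o1+t[0]*d1,o2+t[1]*d2; return (p+q)/2,np.linalg.norm(p-q)
def crop(im,x0,y0,x1,y1,s,fn):
    cv2.imwrite(f"pics/{fn}.png",cv2.resize(im[y0:y1,x0:x1],None,fx=s,fy=s,interpolation=cv2.INTER_CUBIC))
E
python3 - <<'E'
from h import *
s=cv2.imread("pics/side0.png");t=cv2.imread("pics/top0.png")
crop(s,245,235,395,300,5,"s_rack"); crop(s,280,185,335,245,8,"s_arb")
crop(t,260,170,320,300,4,"t_rack"); crop(t,390,200,460,270,8,"t_arb")
for n,u,v in (("top",427,232),("top",287,237),("side",309,232)): print(plane(n,u,v,0.0))
E
```

```text
[ 0.55820429 -0.16403025  0.        ]
[0.54151515 0.18079056 0.        ]
[ 0.55112617 -0.1532058   0.        ]
```

View pics/s_rack.png

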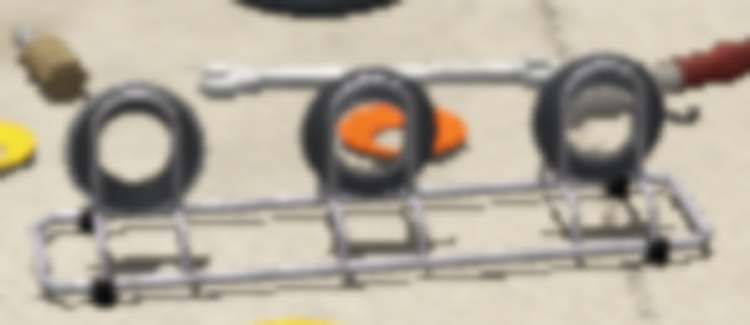

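View pics/t_rack.png

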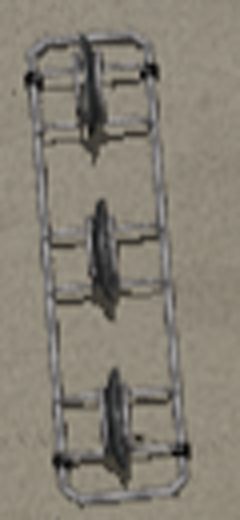

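View pics/s_arb.png

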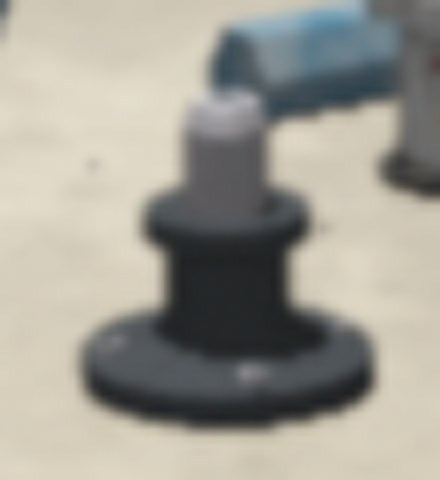

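View pics/t_arb.png

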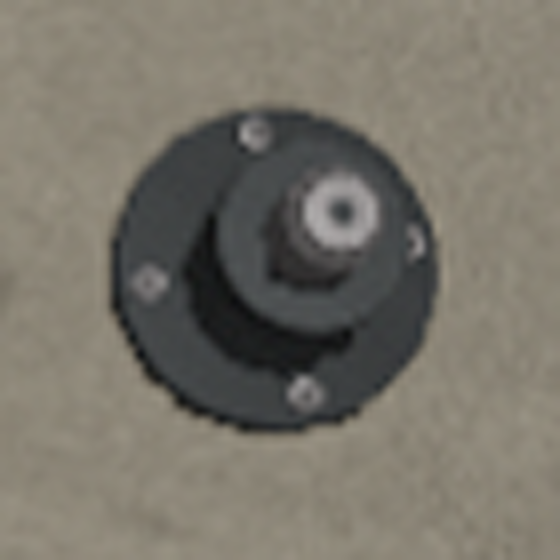

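Run:
```python
from h import *
s=cv2.imread("pics/side0.png");t=cv2.imread("pics/top0.png")
def c(im,x,y,w,h,s): return cv2.resize(im[y:y+h,x:x+w],None,fx=s,fy=s,interpolation=cv2.INTER_NEAREST)
g=lambda a:np.clip(a.astype(float)*1.6,0,255).astype(np.uint8)
row1=np.hstack([g(c(s,x-20,y-20,40,40,6)) for x,y in ((272,264),(319,261),(365,258))])
row2=np.hstack([g(c(t,x-13,y-22,26,44,7)) for x,y in ((283,194),(286,235),(289,276))])
cv2.imwrite("pics/d1.png",row1);cv2.imwrite("pics/d2.png",row2)
```

```text
(no output)
```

View pics/d1.png

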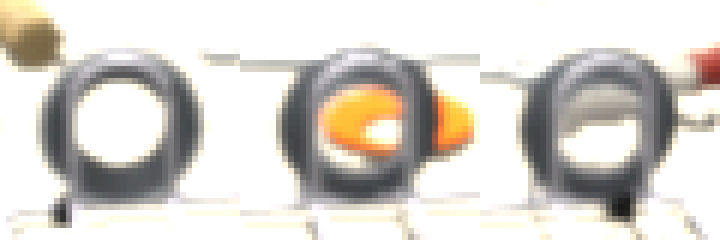

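View pics/d2.png

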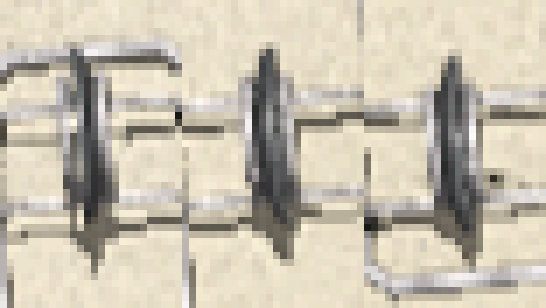

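Run:
```python
from h import *
s=cv2.imread("pics/side0.png");t=cv2.imread("pics/top0.png")
# arbor flange in top: dark mask, largest contour
hs=t[195:275,385:465].astype(int); m=((hs.max(2)<90)).astype(np.uint8)
m=cv2.morphologyEx(m,cv2.MORPH_CLOSE,np.ones((7,7)))
cs,_=cv2.findContours(m,cv2.RETR_EXTERNAL,cv2.CHAIN_APPROX_NONE); k=max(cs,key=cv2.contourArea)
el=cv2.fitEllipse(cv2.convexHull(k)); print("top flange",el[0][0]+385,el[0][1]+195,el[1])
for z in (0,.01,.012): print(z,plane("top",el[0][0]+385,el[0][1]+195,z))
# tip: bright 
g=cv2.cvtColor(t,cv2.COLOR_BGR2GRAY)[215:240,420:445]; m=(g>125).astype(np.uint8)
n,l,st,ce=cv2.connectedComponentsWithStats(m); print(st.tolist(),ce.tolist())
print("tip hand", tri(("top",432.75,226.4),("side",308.5,197.1)), plane("top",432.75,226.4,.0985),plane("side",308.5,197.1,.0985))
# side flange
hs=s[185:245,280:335].astype(int); m=(hs.max(2)<95).astype(np.uint8); m=cv2.morphologyEx(m,cv2.MORPH_OPEN,np.ones((3,3)))
cs,_=cv2.findContours(m,cv2.RETR_EXTERNAL,cv2.CHAIN_APPROX_NONE); k=max(cs,key=cv2.contourArea); print("side dark bbox",cv2.boundingRect(k))
# discs side: dark contour
g=s.max(2)
for x,y in ((272,264),(319,261),(365,258)):
    c=s[y-22:y+22,x-22:x+22].astype(int); m=(c.max(2)<125).astype(np.uint8)
    n,l,st,ce=cv2.connectedComponentsWithStats(m); i=1+np.argmax(st[1:,4]); print("side disc",st[i].tolist(),x-22+st[i][0]+st[i][2]/2,y-22+st[i][1]+st[i][3]/2)
# expected scale
for x,y in ((284,194.2),(286.5,235),(289.5,276)): print("top disc",plane("top",x,y,.0533))
for x,y in ((271.6,264.4),(318.6,261),(364.6,258.6)): print("side disc",plane("side",x,y,.0533))
# rack corner wires top: 
for u,v in ((276,296.5),(305,293.5),(269,181),(296,178)): print("rack corner",plane("top",u,v,.012))
```

```text
top flange 423.7207679748535 233.51841354370117 (40.094276428222656, 40.65447235107422)
0 [ 0.55429232 -0.15576123  0.        ]
0.01 [ 0.55247898 -0.15358037  0.01      ]
0.012 [ 0.55211631 -0.1531442   0.012     ]
[[0, 0, 25, 25, 500], [0, 1, 2, 2, 3], [14, 0, 11, 14, 63], [8, 7, 9, 9, 57], [22, 15, 1, 2, 2]] [[10.862, 13.18], [0.3333333333333333, 1.6666666666666667], [21.158730158730158, 3.8412698412698414], [12.12280701754386, 11.087719298245615], [22.0, 15.5]]
tip hand (array([ 0.55229177, -0.15555946,  0.09754704]), np.float64(0.002157500558902722)) [ 0.55319889 -0.15549463  0.0985    ] [ 0.55139747 -0.15135476  0.0985    ]
side dark bbox (11, 18, 35, 35)
side disc [0, 5, 36, 35, 462] 268.0 264.5
side disc [5, 10, 34, 27, 426] 319.0 262.5
side disc [7, 10, 37, 30, 517] 368.5 261.0
top disc [0.63555124 0.18739638 0.0533    ]
top disc [0.5371339  0.17950486 0.0533    ]
top disc [0.44077752 0.17072712 0.0533    ]
side disc [0.64360419 0.19377425 0.0533    ]
side disc [0.54414185 0.18220329 0.0533    ]
side disc [0.44481431 0.17595285 0.0533    ]
rack corner [0.39532627 0.20376294 0.012     ]
rack corner [0.40327715 0.1347529  0.012     ]
rack corner [0.67929934 0.22746202 0.012     ]
rack corner [0.68775474 0.16088552 0.012     ]
```

Run:
```python
from h import *
def R(x,y):
    x=np.array(x,float);x/=np.linalg.norm(x);y=np.array(y,float);y-=x*(x@y);y/=np.linalg.norm(y);return np.stack([x,y,np.cross(x,y)],1)
A=np.array([.556,-.16,.0658])
for yaw in range(-150,151,30):
  for sg in (1,-1):
    d=np.array([np.cos(np.radians(yaw)),np.sin(np.radians(yaw)),0]); y=sg*np.array([-d[1],d[0],0])
    q=kin.ik((A+.019*d).tolist(),R(d,y).tolist())
    q2=kin.ik((A+[0,0,.12]+.019*d).tolist(),R(d,y).tolist())
    print(yaw,"z up" if sg>0 else "z down",None if q is None else np.round(q).tolist(),None if q2 is None else np.round(q2).tolist())
for x,y in ((.45,.18),(.54,.18),(.64,.18)):
  for sg in (1,-1):
    q=kin.ik([x,y,.0343],R([0,0,-1],[sg,0,0]).tolist()); print(x,sg,None if q is None else np.round(q).tolist())
```

```text
-150 z up [-3.0, 76.0, 52.0, -47.0, 132.0, 55.0] [-3.0, 66.0, 56.0, -51.0, 135.0, 49.0]
-150 z down [-3.0, 76.0, 52.0, -47.0, 132.0, -125.0] [-3.0, 66.0, 56.0, -51.0, 135.0, -131.0]
-120 z up None None
-120 z down None None
-90 z up None None
-90 z down None None
-60 z up None None
-60 z down None None
-30 z up None None
-30 z down None None
0 z up [-55.0, 85.0, 136.0, 118.0, 112.0, 55.0] None
0 z down [-55.0, 85.0, 136.0, 118.0, 112.0, -125.0] None
30 z up [-64.0, 69.0, 117.0, 86.0, 90.0, 84.0] [-64.0, 54.0, 122.0, 86.0, 90.0, 94.0]
30 z down [-64.0, 69.0, 117.0, 86.0, 90.0, -96.0] [-64.0, 54.0, 122.0, 86.0, 90.0, -86.0]
60 z up [-58.0, 66.0, 94.0, 63.0, 99.0, 108.0] [-58.0, 54.0, 98.0, 65.0, 103.0, 115.0]
60 z down [-58.0, 66.0, 94.0, 63.0, 99.0, -72.0] [-58.0, 54.0, 98.0, 65.0, 103.0, -65.0]
90 z up [-48.0, 70.0, 71.0, 49.0, 118.0, 118.0] [-48.0, 60.0, 74.0, 52.0, 122.0, 124.0]
90 z down [-48.0, 70.0, 71.0, 49.0, 118.0, -62.0] [-48.0, 60.0, 74.0, 52.0, 122.0, -56.0]
120 z up [-37.0, 76.0, 51.0, 35.0, 138.0, 117.0] [-37.0, 67.0, 55.0, 39.0, 142.0, 122.0]
120 z down [-37.0, 76.0, 51.0, 35.0, 138.0, -63.0] [-37.0, 67.0, 55.0, 39.0, 142.0, -58.0]
150 z up [-26.0, 80.0, 38.0, 9.0, 152.0, 98.0] None
150 z down [-26.0, 80.0, 38.0, 9.0, 152.0, -82.0] None
0.45 1 [14.0, 27.0, 111.0, -0.0, 42.0, 14.0]
0.45 -1 [14.0, 27.0, 111.0, -0.0, 42.0, -166.0]
0.54 1 [11.0, 31.0, 101.0, -0.0, 48.0, 11.0]
0.54 -1 [11.0, 31.0, 101.0, -0.0, 48.0, -169.0]
0.64 1 [10.0, 37.0, 88.0, -0.0, 55.0, 10.0]
0.64 -1 [10.0, 37.0, 88.0, -0.0, 55.0, -170.0]
```

Run:
```python
from h import *
# average several frames for noise
acc={}
for n in ("side","top"):
    acc[n]=np.mean([imaging.read_camera(n).astype(float) for _ in range(4)],0)[:,:,::-1]
    np.save(n+"_avg.npy",acc[n])
g=acc["side"].mean(2)
for x,y in ((272,264),(319,261),(365,258)):
    print(x,y); print(np.round(g[y-16:y+17,x-17:x+18]).astype(int).tolist().__str__().replace("], [","\n"))
```

```text
272 264
[[106, 94, 87, 81, 79, 92, 139, 180, 198, 202, 202, 200, 200, 200, 201, 202, 203, 204, 205, 207, 207, 207, 207, 207, 205, 204, 202, 200, 197, 196, 198, 207, 220, 225, 224
89, 75, 72, 69, 67, 71, 97, 143, 184, 198, 200, 199, 198, 198, 200, 201, 201, 200, 201, 202, 203, 203, 204, 205, 206, 205, 204, 202, 200, 197, 185, 177, 181, 185, 188
76, 67, 65, 63, 63, 64, 78, 124, 176, 198, 200, 200, 200, 200, 198, 195, 193, 191, 191, 193, 195, 198, 200, 203, 205, 206, 207, 207, 206, 199, 184, 175, 177, 181, 189
68, 64, 63, 62, 61, 65, 88, 142, 185, 200, 201, 196, 193, 192, 184, 171, 165, 163, 160, 165, 174, 184, 190, 196, 202, 205, 207, 208, 205, 191, 179, 185, 196, 203, 207
65, 64, 63, 62, 62, 67, 99, 156, 190, 197, 191, 174, 158, 153, 149, 145, 146, 147, 143, 140, 143, 146, 152, 170, 188, 200, 206, 208, 202, 179, 154, 151, 158, 162, 163
68, 65, 63, 63, 63, 68, 88, 129, 169, 171, 156, 135, 123, 123, 138, 158, 167, 170, 164, 149, 136, 123, 120, 131, 151, 179, 197, 204, 202, 179, 149, 127, 119, 118, 118
79, 70, 68, 70, 78, 96, 103, 112, 136, 133, 120, 116, 120, 127, 127, 128, 129, 130, 12
[... 14362 characters left out ...]
70, 172, 190, 201, 204, 206
193, 189, 185, 176, 149, 121, 131, 134, 121, 128, 123, 118, 110, 99, 93, 91, 85, 71, 50, 31, 22, 20, 52, 102, 131, 159, 158, 148, 143, 141, 146, 175, 195, 199, 204
154, 149, 144, 138, 130, 120, 125, 132, 138, 156, 154, 143, 139, 138, 143, 142, 131, 101, 57, 26, 16, 18, 67, 131, 147, 172, 192, 183, 168, 153, 147, 161, 186, 200, 206
156, 155, 152, 154, 158, 151, 149, 161, 167, 170, 178, 176, 172, 172, 174, 171, 158, 125, 71, 31, 20, 23, 64, 125, 142, 161, 184, 174, 158, 153, 158, 152, 168, 192, 202
177, 176, 175, 177, 175, 155, 136, 145, 152, 156, 176, 185, 166, 156, 156, 153, 145, 126, 98, 79, 67, 55, 91, 160, 185, 187, 180, 175, 180, 181, 159, 128, 135, 174, 194]]
```

The pixel profiles below each hole and at the rims suggest that disc A (side pixel 271,264) shows its hollow side to +y. Discs B (318,261) and C (364,258) show a brighter inner ring, so their raised side faces +y. I'll confirm each one in hand. If this is right, all three can be grasped from the +y side with a tilted tool, in the order B, A, C. Now I check reach.

```bash
cat >> h.py <<'E'
yaw=np.radians(5.0)
RX=np.array([np.cos(yaw),np.sin(yaw),0]); M=np.array([-np.sin(yaw),np.cos(yaw),0]); Z=np.array([0,0,1.])
def Rxy(x,y):
    x=np.array(x,float);x/=np.linalg.norm(x);y=np.array(y,float);y=y-x*(x@y);y/=np.linalg.norm(y);return np.stack([x,y,np.cross(x,y)],1)
def Rrack(th,sg):  # tool tilted th from vertical, body on +M side (th>0)
    return Rxy(-np.cos(th)*Z-np.sin(th)*M, sg*RX)
def Rplace(th,sg,ya):
    # same disc-in-tool relation: M->up
    h=np.array([np.cos(ya),np.sin(ya),0]); x=np.cos(th)*h-np.sin(th)*Z
    y=np.cross(Z,h); R=Rxy(x,y)
    if np.sign(R[:,2]@Z)!=np.sign(Rrack(th,sg)[:,2]@M): R=Rxy(x,-y)
    return R
def tcp(P,R,off=0.019): return np.array(P)+off*R[:,0]
E
python3 - <<'E'
from h import *
B=np.array([.5425,.1805,.0533]); S=[B+d*RX for d in(-.1,0,.1)]
A=np.array([.5525,-.154,.0658])
for thd in (30,45,60):
  th=np.radians(thd)
  for sg in (1,-1):
    print(thd,sg,[ (lambda q:None if q is None else np.round(q).tolist())(kin.ik(tcp(p,Rrack(th,sg)).tolist(),Rrack(th,sg).tolist())) for p in S])
    for ya in range(-120,180,30):
      R=Rplace(th,sg,np.radians(ya)); f=lambda dz:kin.ik(tcp(A+[0,0,dz],R).tolist(),R.tolist())
      a,b=f(0),f(.1)
      if a is not None and b is not None: print("   ",ya,np.round(a).tolist(),np.round(b).tolist())
E
```

```text
30 1 [[32.0, 35.0, 104.0, -31.0, 60.0, 48.0], [28.0, 39.0, 93.0, -31.0, 64.0, 41.0], [25.0, 44.0, 80.0, -30.0, 70.0, 34.0]]
    -120 [4.0, 53.0, 82.0, -46.0, 89.0, -126.0] [4.0, 45.0, 81.0, -46.0, 95.0, -132.0]
    30 [-57.0, 46.0, 123.0, 86.0, 60.0, -77.0] [-57.0, 32.0, 122.0, 78.0, 62.0, -60.0]
    60 [-54.0, 48.0, 102.0, 55.0, 75.0, -61.0] [-54.0, 38.0, 101.0, 53.0, 82.0, -53.0]
    90 [-46.0, 53.0, 81.0, 37.0, 95.0, -60.0] [-46.0, 46.0, 81.0, 38.0, 102.0, -55.0]
    120 [-36.0, 59.0, 64.0, 23.0, 113.0, -68.0] [-36.0, 52.0, 64.0, 24.0, 119.0, -65.0]
    150 [-25.0, 63.0, 54.0, 5.0, 123.0, -85.0] [-25.0, 57.0, 54.0, 5.0, 130.0, -84.0]
30 -1 [[32.0, 35.0, 104.0, -31.0, 60.0, -132.0], [28.0, 39.0, 93.0, -31.0, 64.0, -139.0], [25.0, 44.0, 80.0, -30.0, 70.0, -146.0]]
    -120 [4.0, 53.0, 82.0, -46.0, 89.0, 54.0] [4.0, 45.0, 81.0, -46.0, 95.0, 48.0]
    30 [-57.0, 46.0, 123.0, 86.0, 60.0, 103.0] [-57.0, 32.0, 122.0, 78.0, 62.0, 120.0]
    60 [-54.0, 48.0, 102.0, 55.0, 75.0, 119.0] [-54.0, 38.0, 101.0, 53.0, 82.0, 127.0]
    90 [-46.0, 53.0, 81.0, 37.0, 95.0, 120.0] [-46.0, 46.0, 81.0, 3
[... 2677 characters left out ...]
43.0, 85.0, -117.0], [38.0, 54.0, 83.0, -46.0, 88.0, -125.0], [34.0, 58.0, 70.0, -49.0, 91.0, -133.0]]
    -120 [-6.0, 38.0, 92.0, -30.0, 66.0, 40.0] [-6.0, 31.0, 88.0, -28.0, 76.0, 35.0]
    -90 [-4.0, 34.0, 104.0, -42.0, 48.0, 26.0] [-4.0, 25.0, 100.0, -36.0, 58.0, 16.0]
    0 [-32.0, 27.0, 123.0, 76.0, 16.0, 166.0] [-32.0, 15.0, 118.0, 38.0, 26.0, -154.0]
    60 [-41.0, 34.0, 103.0, 37.0, 55.0, 144.0] [-41.0, 25.0, 100.0, 33.0, 65.0, 152.0]
    90 [-37.0, 39.0, 91.0, 25.0, 71.0, 130.0] [-37.0, 31.0, 88.0, 24.0, 81.0, 135.0]
    120 [-31.0, 43.0, 81.0, 14.0, 83.0, 114.0] [-31.0, 36.0, 78.0, 14.0, 93.0, 116.0]
    150 [-24.0, 45.0, 76.0, 3.0, 89.0, 95.0] [-24.0, 39.0, 72.0, 3.0, 99.0, 95.0]
```

```bash
cat >> h.py <<'E'
TH=np.radians(45); RR=Rrack(TH,1); RP=Rplace(TH,1,np.radians(90))
B0=np.array([.5425,.1805,.0533]); SL={"B":B0,"A":B0+.1*RX,"C":B0-.1*RX}
def st():
    s=monitor.state(); print("t %.2f pos %s F %s w %.4f"%(s["time"],np.round(s["position"],4),np.round(s["ft_force"],1),s["gripper_width"])); return s
E
python3 - <<'E'
from h import *
manip.goto(tcp(B0+[0,0,.10],RR).tolist(),RR.tolist()); s=st()
a=grab("side","s1"); b=grab("top","t1")
big=np.hstack([cv2.resize(a[190:310,240:400],None,fx=2.5,fy=2.5),cv2.resize(b[150:310,210:370],(400,400))[:300]])
crop(a,240,190,400,310,5,"s1c");crop(b,220,160,360,300,4,"t1c")
E
```

```text
t 3.27 pos [0.544  0.1662 0.1401] F [ 0.1 -0.  -0.2] w 0.0879
```

View pics/s1c.png

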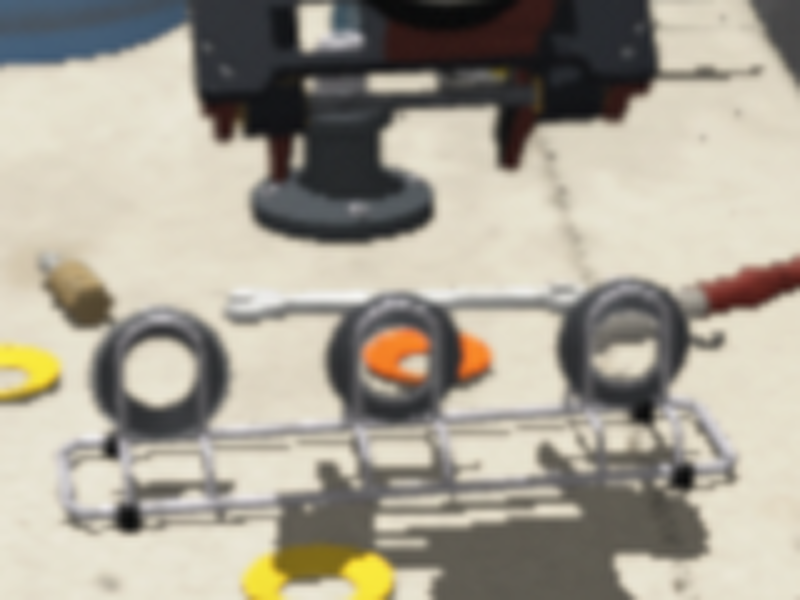

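View pics/t1c.png

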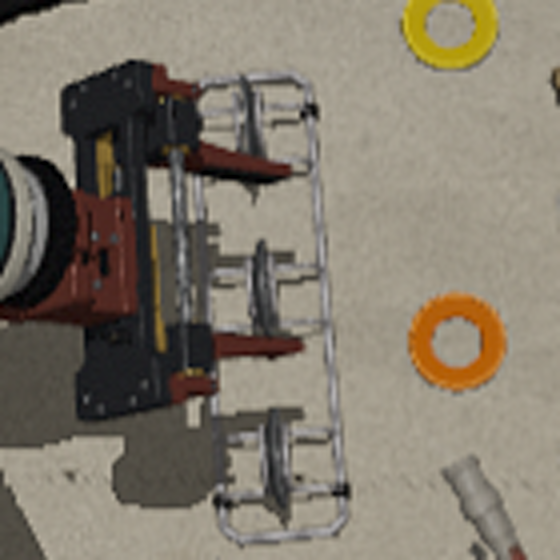

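Run:
```python
from h import *
p=monitor.state()["position"]; print("TCP",proj("side",p),proj("top",p))
for d in (-.05,.05): print(proj("side",np.array(p)+d*RX),proj("top",np.array(p)+d*RX))
for k in "ABC": print(k,proj("side",SL[k]),proj("top",SL[k]), "lvl ends",proj("side",SL[k]-.03*RX)[0],proj("side",SL[k]+.03*RX)[0], "top ends",proj("top",SL[k]+[0,0,.0]-.03*RX),proj("top",SL[k]+.03*RX))
```

```text
TCP [318.00767668 219.90722016] [290.83411652 225.12533638]
[341.43527388 218.71133008] [292.42961642 247.69036499]
[294.30547734 221.12372247] [289.27033997 202.88934228]
A [272.34672722 263.54372026] [283.29396243 191.51188118] lvl ends 286.54366227091526 258.0666361368153 top ends [284.12978181 203.75815552] [282.46869226 179.37492794]
B [319.3238237  260.67377585] [286.12046992 232.7437774 ] lvl ends 333.21508123587444 305.33650668269837 top ends [286.99067499 245.33574003] [285.26044252 220.25228889]
C [365.23526538 257.84538225] [289.05996702 275.09043613] lvl ends 378.78219977972094 351.5813548263562 top ends [289.96307743 287.99450192] [288.16654919 262.27607697]
```

Seen from the side camera, the fingertip midpoint is at (318.5,224), against a projected u of 318.0. From the top camera it is at (293.7,224.8), against a projected v of 225.1. The calibration agrees to about a pixel and the fingers straddle disc B. I shift 1 mm in x, descend, and grip.

```bash
sed -i 's/B0=np.array(\[.5425,/B0=np.array([.5435,/' h.py
python3 - <<'E'
from h import *
print(manip.movel(tcp(B0,RR).tolist(),rate=0.12,stop_force=12)); st()
eoat.gripper_to(0.05,force=25); s=st()
print(manip.movel(tcp(B0+[0,0,.09],RR).tolist(),rate=0.12)); st()
a=grab("side","s2"); b=grab("top","t2"); 
crop(a,280,180,360,260,7,"s2c");crop(b,250,190,330,270,7,"t2c")
E
```

```text
False
t 4.36 pos [0.5451 0.1673 0.0404] F [-0.1 -0.9 -0.3] w 0.0880
t 4.94 pos [0.5452 0.1672 0.0402] F [1.5 0.5 1.3] w 0.0588
False
t 5.84 pos [0.5443 0.167  0.1294] F [-1.2 -0.3 -0.3] w 0.0587
```

View pics/s2c.png

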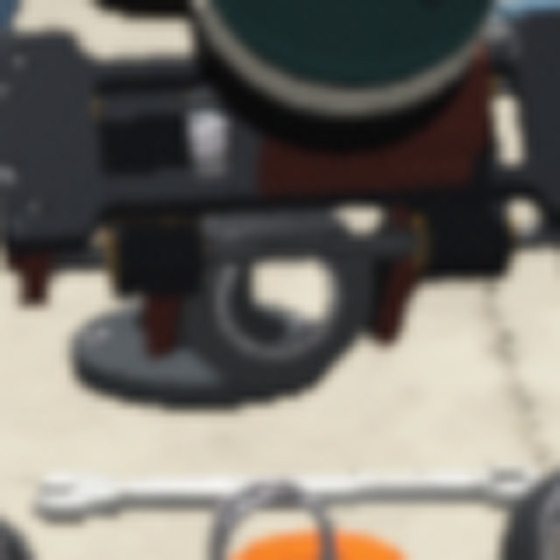

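View pics/t2c.png

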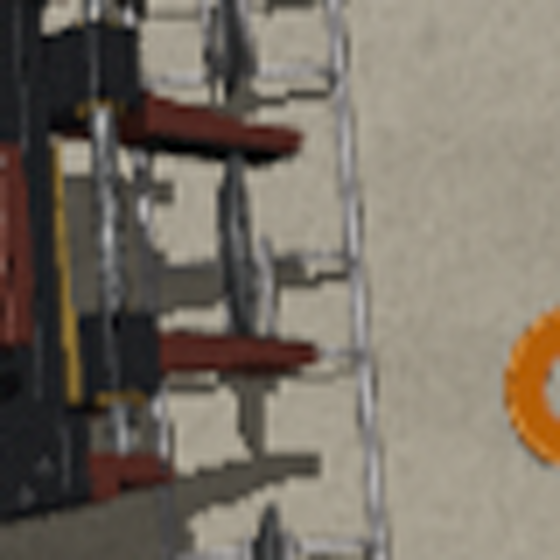

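The bright ring round the hole, at (320,222) in the side view, confirms that B's raised side faces +y. The grip is good. Now I carry it over the arbor.

```bash
cat >> h.py <<'E'
AR=np.array([.5525,-.154,.062])
E
python3 - <<'E'
from h import *
manip.goto(tcp(AR+[0,0,.075],RP).tolist(),RP.tolist()); manip.wait(.3); s=st()
R=np.array(s["tool_rot"]); c=np.array(s["position"])-.019*R[:,0]; print(c,proj("top",c),proj("side",c))
a=grab("side","s3"); b=grab("top","t3"); 
crop(a,270,160,350,240,7,"s3c");crop(b,390,185,470,265,7,"t3c")
E
```

```text
t 7.78 pos [ 0.5527 -0.1393  0.1236] F [ 0.5  0.4 -0.7] w 0.0585
[ 0.55270054 -0.15274211  0.13699287] [435.50198746 223.31064747] [307.81231911 182.8318496 ]
```

View pics/s3c.png

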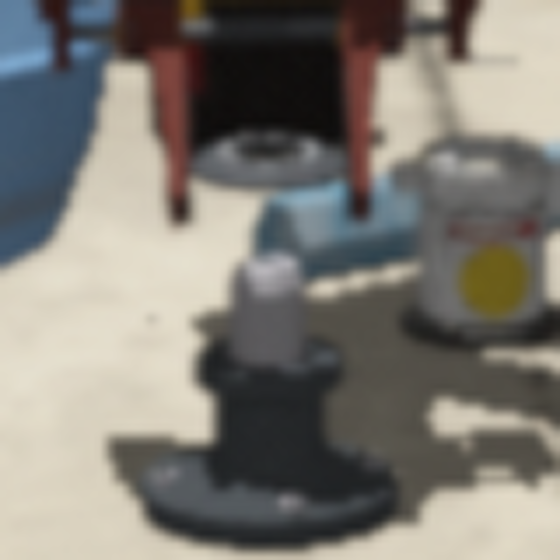

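View pics/t3c.png

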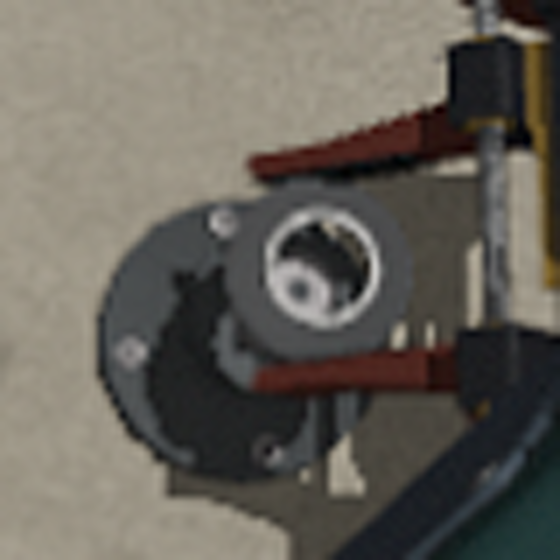

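Run:
```python
from h import *
t=cv2.imread("pics/t3.png"); g=cv2.cvtColor(t,cv2.COLOR_BGR2GRAY)
# ring contour in crop
m=(g[205:240,420:455]>120).astype(np.uint8); m2=m.copy()
cs,_=cv2.findContours(m,cv2.RETR_EXTERNAL,cv2.CHAIN_APPROX_NONE)
for k in cs:
    if len(k)>12: e=cv2.fitEllipse(k); print(len(k),np.array(e[0])+[420,205],e[1])
c=monitor.state(); R=np.array(c["tool_rot"]); c=np.array(c["position"])-.019*R[:,0]
P=plane("top",436.3,223.0,c[2]+.00375); print("ring",P,"bias",P-c)
T=plane("top",432.85,226.2,.0985); print("tip",T,"corr",T-(P-c))
cs_=plane("side",307.9,181.7,c[2]+.00375); Ts=plane("side",308.55,197.25,.0985); print("side",cs_-c,Ts,Ts-(cs_-c))
```

```text
45 [435.56723881 222.70302391] (15.362869262695312, 16.39971923828125)
45 [426.38332367 208.44620705] (7.43528413772583, 19.00370216369629)
ring [ 0.5526604  -0.15362828  0.14076785] bias [ 1.11067377e-06 -3.63456166e-04  3.75000000e-03]
tip [ 0.55366683 -0.15573808  0.0985    ] corr [ 0.55366572 -0.15537462  0.09475   ]
side [-0.00012187  0.00331076  0.00375   ] [ 0.55132422 -0.14992033  0.0985    ] [ 0.55144609 -0.1532311   0.09475   ]
```

```bash
sed -i 's/^AR=.*/AR=np.array([.5527,-.1550,.062])/' h.py
cat >> h.py <<'E'
def cen():
    s=monitor.state(); R=np.array(s["tool_rot"]); return np.array(s["position"])-.019*R[:,0], np.array(s["ft_force"])
E
python3 - <<'E'
from h import *
manip.movel(tcp(AR+[0,0,.052],RP).tolist(),rate=0.08); manip.wait(.3); c,f=cen(); print(c-AR,f)
cmd=AR+[0,0,.052]; adj=AR-c; adj[2]=0; print("adj",adj)
manip.movel(tcp(AR+adj+[0,0,.042],RP).tolist(),rate=0.05,stop_force=8); manip.wait(.2); c,f=cen(); print(c-AR,f); st()
a=grab("side","s4"); b=grab("top","t4"); 
crop(a,270,160,350,240,7,"s4c");crop(b,390,185,470,265,7,"t4c")
E
```

```text
[ 0.00013615 -0.00015064  0.05229105] [-0.22857068 -0.62491155 -0.38728301]
adj [-0.00013615  0.00015064  0.        ]
[-9.67891977e-05  1.21985765e-04  4.20601535e-02] [-0.53937267 -0.40394554 -0.04807792]
t 9.18 pos [ 0.5526 -0.1414  0.0906] F [-0.5 -0.4 -0. ] w 0.0589
```

View pics/s4c.png

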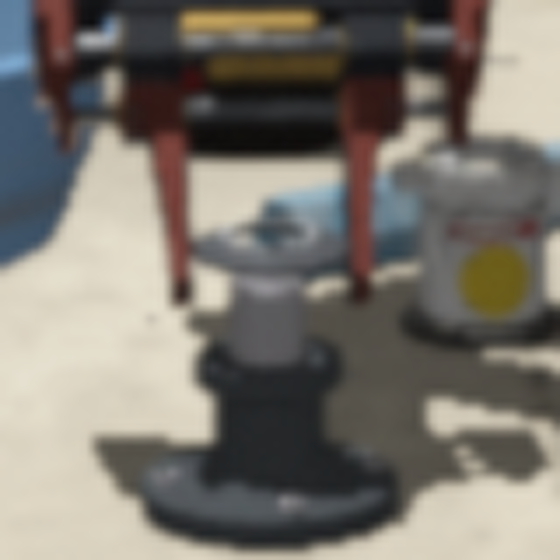

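View pics/t4c.png

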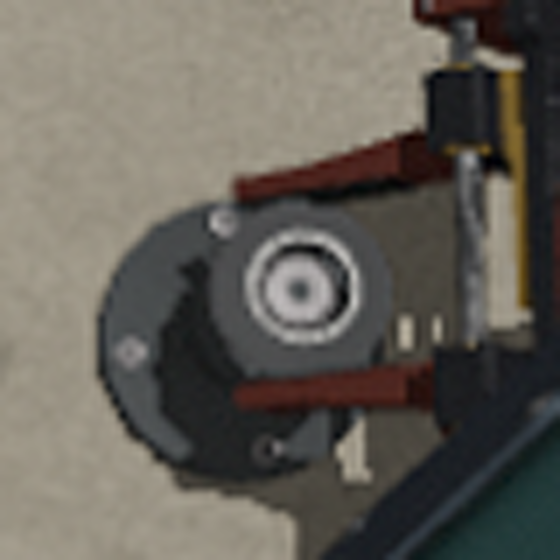

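The top view (t4) shows the ring centred over the tip to within about 1 mm after parallax. I make a small correction to (.553,-.1557) and lower with a force watch.

```bash
sed -i 's/^AR=.*/AR=np.array([.5530,-.1557,.062])/' h.py
python3 - <<'E'
from h import *
for z in (.036,.030,.024,.018,.012,.008):
    r=manip.movel(tcp(AR+[0,0,z],RP).tolist(),rate=0.05,stop_force=10); c,f=cen(); print(z,r,np.round((c-AR)*1000,2),np.round(f,1))
    if r: break
st()
E
```

```text
0.036 False [-0.19  0.12 35.62] [-0.6 -0.5  0.5]
0.03 False [-0.21  0.19 29.61] [-0.  -0.  -0.7]
0.024 False [ 0.    0.04 23.65] [ 0.3  1.  -0.9]
0.018 False [-0.   -0.02 17.66] [ 0.6 -0.1 -0.6]
0.012 False [-0.04  0.06 11.62] [-0.2 -0.2  0.1]
0.008 False [-0.02  0.02  7.76] [ 0.6  0.1 -0.5]
t 10.87 pos [ 0.553  -0.1422  0.0563] F [ 0.6  0.1 -0.5] w 0.0588
```

Run:
```python
from h import *
r=manip.movel(tcp(AR+[0,0,.000],RP).tolist(),rate=0.03,stop_force=6); c,f=cen(); print(r,np.round((c-AR)*1000,2),np.round(f,1)); st()
a=grab("side","s5"); b=grab("top","t5"); 
crop(a,270,160,350,240,7,"s5c");crop(b,390,185,470,265,7,"t5c")
```

```text
True [0.08 0.04 1.36] [-0.2 -1.3  3.6]
t 11.16 pos [ 0.5531 -0.1422  0.0499] F [-0.2 -1.3  3.6] w 0.0590
```

View pics/s5c.png

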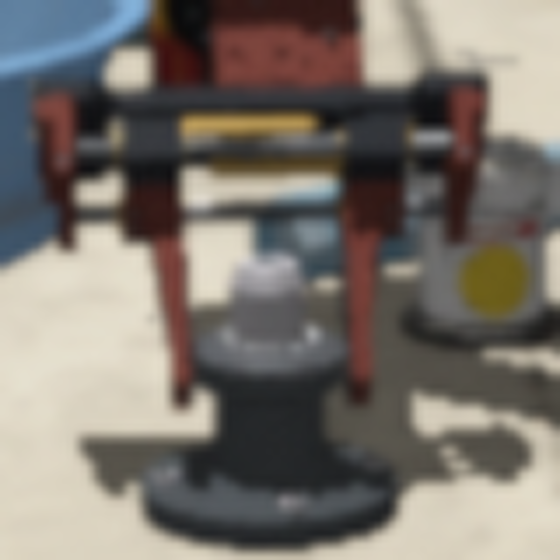

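View pics/t5c.png

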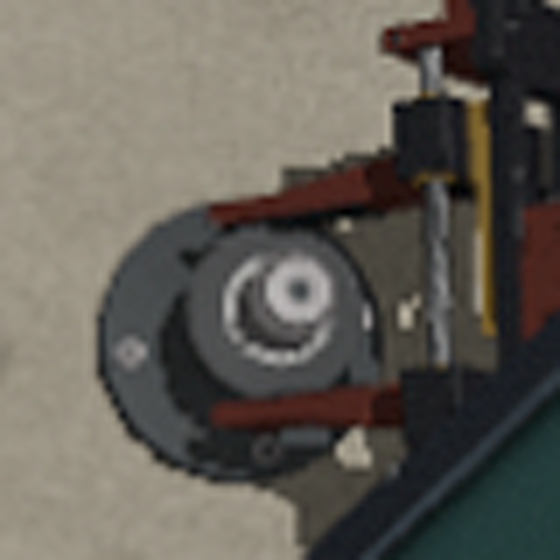

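The disc is down on the seat. Release, back off along the tool axis, and fetch A.

```bash
cat >> h.py <<'E'
def retract():
    c,f=cen(); eoat.gripper_to(0.088); s=monitor.state(); p=np.array(s["position"])
    manip.movel((p-.10*RP[:,0]+[0,0,.03]).tolist(),rate=0.2)
def fetch(k,dz=0):
    P=SL[k]
    manip.goto(tcp(P+[0,0,.09],RR).tolist(),RR.tolist()); manip.wait(.2)
    c,f=cen(); adj=P-c; adj[2]=0; print("adj",np.round(adj*1000,2))
    r=manip.movel(tcp(P,RR).tolist(),rate=0.12,stop_force=12); c,f=cen(); print(r,np.round((c-P)*1000,2))
    eoat.gripper_to(0.05,force=25); st()
    manip.movel(tcp(P+[0,0,.09],RR).tolist(),rate=0.15); st()
E
python3 - <<'E'
from h import *
retract(); st()
a=grab("side","s6"); b=grab("top","t6"); 
crop(a,270,160,350,240,7,"s6c");crop(b,390,185,470,265,7,"t6c")
E
```

```text
t 12.67 pos [ 0.5525 -0.2122  0.1496] F [ 0.2 -0.3 -0.1] w 0.0881
```

View pics/s6c.png

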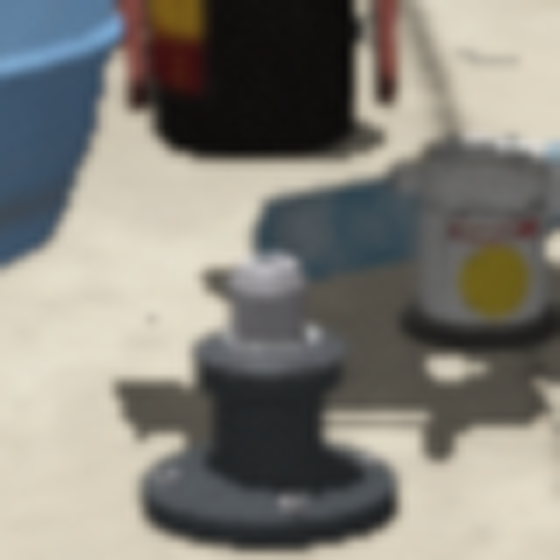

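View pics/t6c.png

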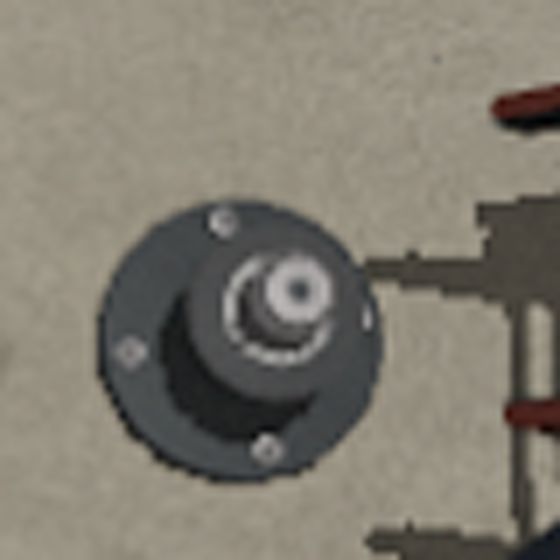

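The first disc lies flat on the seat: the bright inner ring at (430,229) in the top view encircles the mandrel. Next is A.

Run:
```python
from h import *
fetch("A")
a=grab("side","s7"); b=grab("top","t7"); 
crop(a,230,180,310,260,7,"s7c");crop(b,250,150,330,230,7,"t7c")
```

```text
adj [-0.39  2.13  0.  ]
False [0.41 0.21 0.48]
t 16.02 pos [0.6448 0.1759 0.0403] F [1.5 0.2 1.1] w 0.0584
t 16.77 pos [0.6438 0.1757 0.1293] F [-0.1 -1.1 -0.8] w 0.0588
```

View pics/s7c.png

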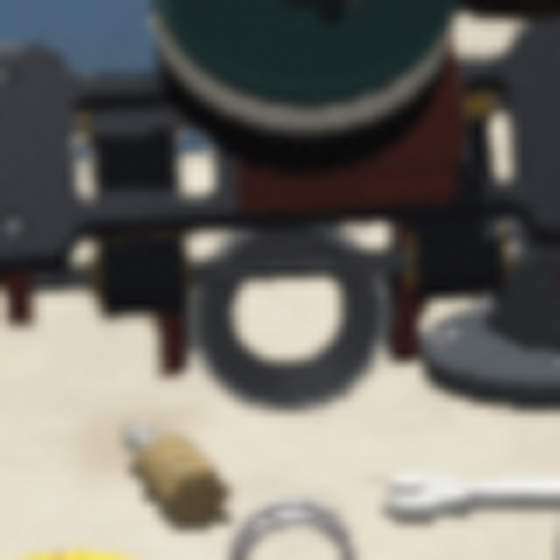

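View pics/t7c.png

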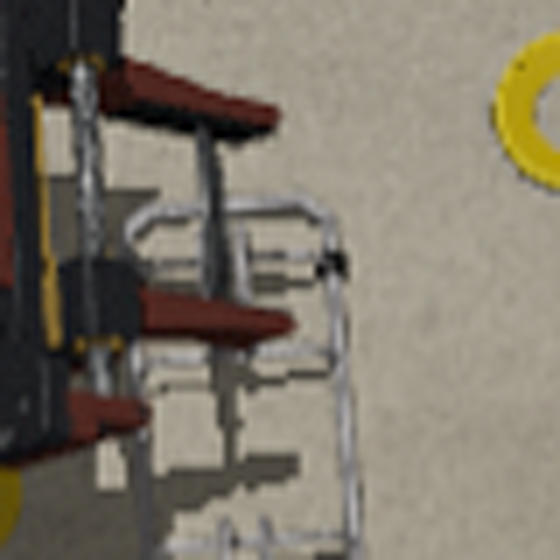

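A shows no bright inner ring and has a lighter rim, so its hollow side faces +y and it will land hollow side up as the second disc. I carry it over and check before lowering.

```bash
cat >> h.py <<'E'
def over(n):
    manip.goto(tcp(AR+[0,0,.075],RP).tolist(),RP.tolist())
    manip.movel(tcp(AR+[0,0,.045],RP).tolist(),rate=0.08); manip.wait(.3); c,f=cen(); print(np.round((c-AR)*1000,2),np.round(f,1)); st()
    a=grab("side","s"+n); b=grab("top","t"+n); crop(a,270,160,350,240,7,"s"+n+"c");crop(b,390,185,470,265,7,"t"+n+"c")
def lower(zs,n,zend=0):
    r=False
    for z in list(np.arange(.038,zs,-.006))+[zs]:
        r=manip.movel(tcp(AR+[0,0,z],RP).tolist(),rate=0.05,stop_force=10); c,f=cen(); print(round(z,4),r,np.round((c-AR)*1000,2),np.round(f,1))
        if r: break
    if not r:
        r=manip.movel(tcp(AR+[0,0,zend],RP).tolist(),rate=0.03,stop_force=6); c,f=cen(); print(r,np.round((c-AR)*1000,2),np.round(f,1))
    a=grab("side","s"+n); b=grab("top","t"+n); crop(a,270,160,350,240,7,"s"+n+"c");crop(b,390,185,470,265,7,"t"+n+"c"); st()
E
python3 - <<'E'
from h import *
over("8")
E
```

```text
[ 0.13 -0.26 45.32] [-0.2 -0.8 -0.1]
t 19.18 pos [ 0.5531 -0.1425  0.0939] F [-0.2 -0.8 -0.1] w 0.0587
```

View pics/s8c.png

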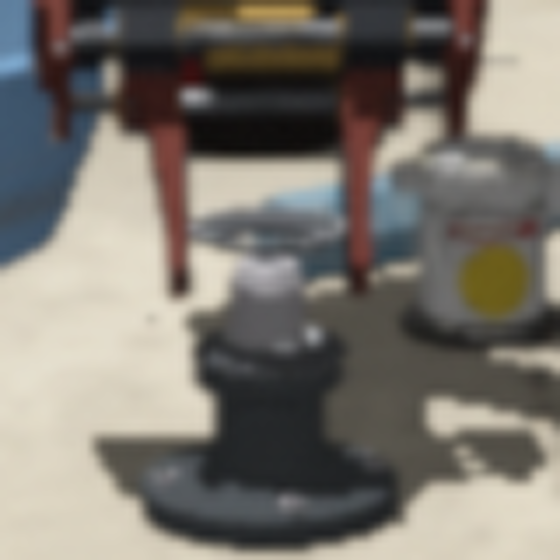

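View pics/t8c.png

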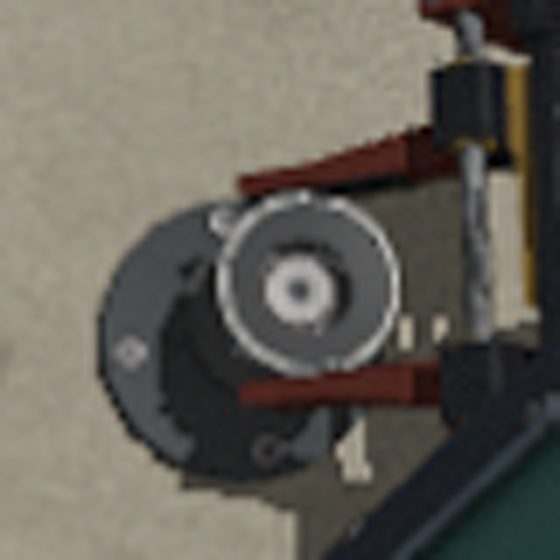

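Run:
```python
from h import *
lower(.015,"9",zend=.004)
```

```text
0.038 False [-0.25  0.2  37.59] [-0.4  0.5 -1.5]
0.032 False [-0.21  0.15 31.63] [-0.5  0.6 -1.2]
0.026 False [-2.000e-02  1.000e-02  2.563e+01] [ 0.3 -0.5 -0.7]
0.02 False [-3.000e-02 -1.000e-02  1.969e+01] [ 1.1 -0.7 -1.1]
0.015 False [ 0.04  0.15 15.22] [0.4 0.8 1.2]
True [ 0.04  0.21 14.32] [ 0.7 -1.1  2. ]
t 20.93 pos [ 0.5531 -0.1421  0.0629] F [ 0.9 -1.1  3.1] w 0.0592
```

View pics/s9c.png

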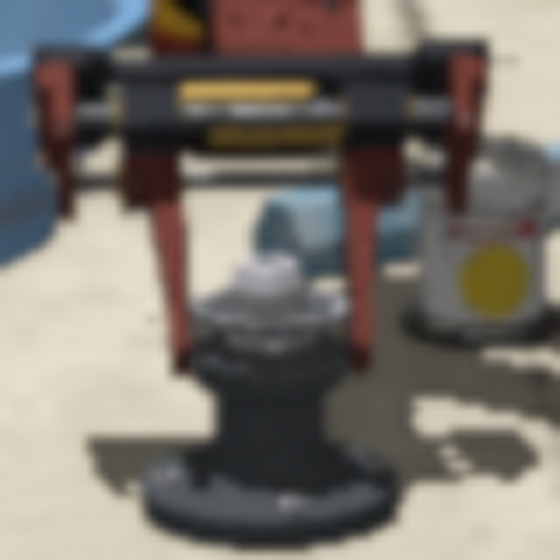

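View pics/t9c.png

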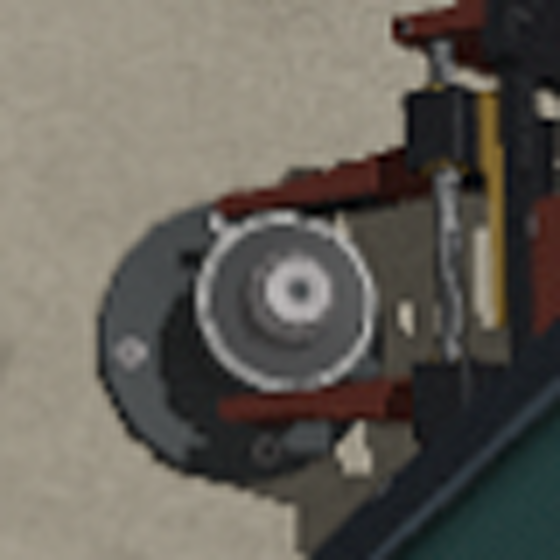

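Contact came at 14.3 mm, about 5 mm higher than the first disc's offset predicts. I check the disc's actual height from the images before releasing.

Run:
```python
from h import *
for z in (.0732,.077,.0825): print(z,"top",proj("top",[.553,-.1557,z]),"side",proj("side",[.553,-.1557,z]))
def fit(fn):
    t=cv2.imread(fn); g=cv2.cvtColor(t,cv2.COLOR_BGR2GRAY); m=(g[200:260,405:460]>105).astype(np.uint8)
    # only within 20px of expected
    yy,xx=np.mgrid[0:60,0:55]; 
    return t,g
t,g=fit("pics/t9.png")
# sub-pixel rim ridge search along rays from approx centre
def ridge(g,cx,cy,r0,r1):
    pts=[]
    for a in np.arange(0,2*np.pi,np.pi/36):
        rr=np.arange(r0,r1,.25); xs=(cx+rr*np.cos(a)).astype(np.float32)[None]; ys=(cy+rr*np.sin(a)).astype(np.float32)[None]
        v=cv2.remap(g.astype(np.float32),xs,ys,cv2.INTER_CUBIC)[0]; i=v.argmax()
        if 0<i<len(rr)-1 and v[i]>110: pts.append((xs[0,i],ys[0,i]))
    e=cv2.fitEllipse(np.array(pts,np.float32)); return e,len(pts)
print(ridge(g,430.4,227.6,10,14.5))
g8=cv2.cvtColor(cv2.imread("pics/t8.png"),cv2.COLOR_BGR2GRAY); print("t8",ridge(g8,433.5,224.8,10,14.5))
for z in (.107,.109,.1115,.113): print(z,proj("top",[.5531,-.1560,z]))
```

```text
0.0732 top [430.35864084 228.53920834] side [307.94222813 205.80551411]
0.077 top [430.72512415 228.23627498] side [307.92511524 204.43800973]
0.0825 top [431.25951899 227.79452308] side [307.90032696 202.4547276 ]
(((430.4015197753906, 227.6865234375), (23.448347091674805, 24.459604263305664), 131.90786743164062), 68)
t8 (((433.6961669921875, 225.08836364746094), (24.00732421875, 25.192289352416992), 125.09782409667969), 66)
0.107 [433.82810303 225.73647521]
0.109 [434.03172839 225.56820061]
0.1115 [434.28720034 225.35707455]
0.113 [434.44098742 225.22997937]
```

Run:
```python
from h import *
for z in (.0138,.0132,.0126,.0120,.0114,.0108):
    r=manip.movel(tcp(AR+[0,0,z],RP).tolist(),rate=0.02,stop_force=9); manip.wait(.1); c,f=cen(); print(z,r,np.round((c-AR)*1000,2),np.round(f,1))
    if f[2]>14: break
```

```text
0.0138 False [ 0.06  0.16 14.22] [ 0.  -0.5  4.6]
0.0132 False [ 0.06  0.16 14.11] [-1.3 -1.6  7.9]
0.0126 False [ 0.05  0.18 13.97] [-1.2 -3.1 10.4]
0.012 False [ 0.06  0.14 13.74] [-2.  -2.3 12.9]
0.0114 False [ 0.08  0.17 13.45] [-1.9 -3.4 14. ]
```

The contact is stiff with little side force, which fits a seated disc. I relax the load, release, and look.

Run:
```python
from h import *
manip.movel(tcp(AR+[0,0,.0142],RP).tolist(),rate=0.02); c,f=cen(); print(np.round((c-AR)*1000,2),np.round(f,1))
retract(); st(); manip.wait(.2)
a=grab("side","s10"); b=grab("top","t10"); 
crop(a,270,160,350,240,7,"s10c");crop(b,390,185,470,265,7,"t10c")
def ridge(g,cx,cy,r0,r1):
    pts=[]
    for an in np.arange(0,2*np.pi,np.pi/36):
        rr=np.arange(r0,r1,.25); xs=(cx+rr*np.cos(an)).astype(np.float32)[None]; ys=(cy+rr*np.sin(an)).astype(np.float32)[None]
        v=cv2.remap(g.astype(np.float32),xs,ys,cv2.INTER_CUBIC)[0]; i=v.argmax()
        if 0<i<len(rr)-1 and v[i]>110: pts.append((xs[0,i],ys[0,i]))
    return cv2.fitEllipse(np.array(pts,np.float32)),len(pts)
print(ridge(cv2.cvtColor(b,cv2.COLOR_BGR2GRAY),430.4,227.6,10,14.5))
```

```text
[ 0.03 -0.15 13.85] [-0.2 -1.3  1.4]
t 24.38 pos [ 0.5525 -0.2122  0.1628] F [-0.4  0.2  0.2] w 0.0877
(((430.14324951171875, 227.90443420410156), (23.877330780029297, 24.32027816772461), 148.57699584960938), 69)
```

View pics/s10c.png

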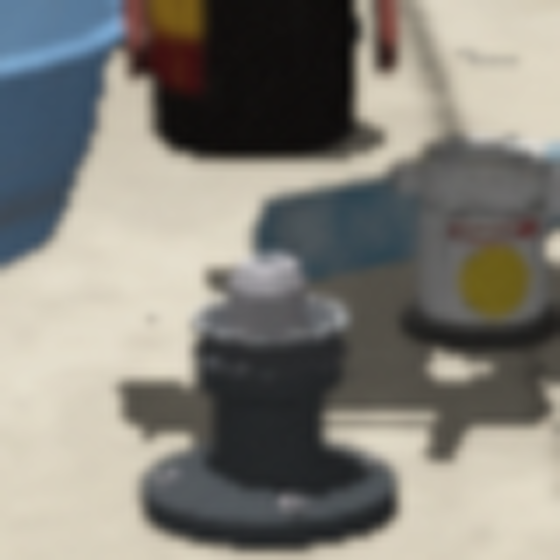

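View pics/t10c.png

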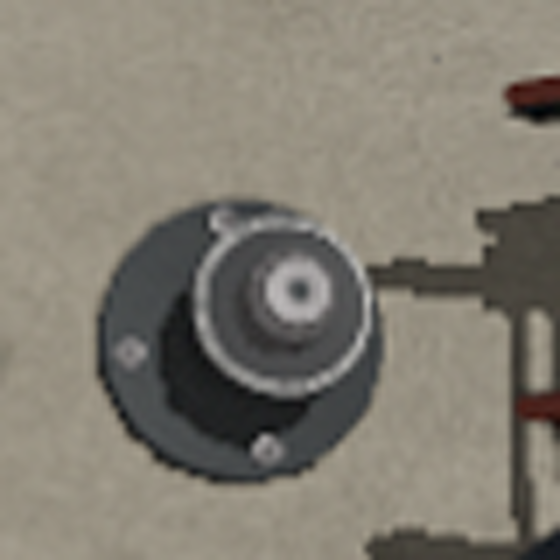

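Once released, A dropped another ~2–3 mm and now lies flat: the rim ellipse is near-circular (23.9×24.3 px) at (430.1,227.9), which matches z≈0.077. Now C, shifted 2.5 mm towards +y to suit the offset I saw.

Run:
```python
from h import *
SL["C"]=SL["C"]+.0025*M
fetch("C")
a=grab("side","s11"); b=grab("top","t11"); 
crop(a,325,180,405,260,7,"s11c");crop(b,250,230,330,310,7,"t11c")
```

```text
adj [-0.48  0.94  0.  ]
False [0.25 0.13 0.33]
t 28.07 pos [0.4454 0.161  0.0401] F [1.4 0.5 1.8] w 0.0585
t 28.82 pos [0.4444 0.1608 0.1293] F [-0.4  0.  -1.4] w 0.0586
```

View pics/s11c.png

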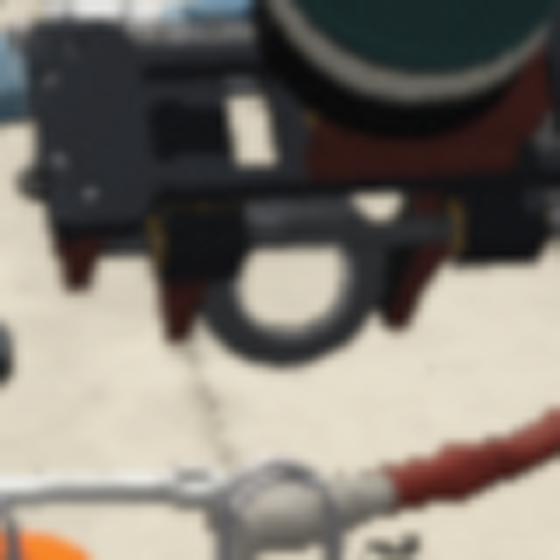

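View pics/t11c.png

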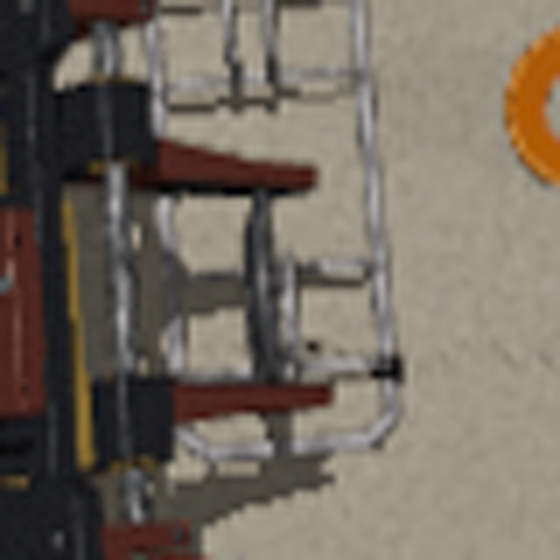

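A faint light ring round C's hole suggests its raised side faces +y. The top view over the arbor will settle it.

Run:
```python
from h import *
manip.goto(tcp(AR+[0,0,.085],RP).tolist(),RP.tolist())
over("12")
```

```text
[ 0.16 -0.18 45.37] [-0.3  0.  -0.5]
t 31.62 pos [ 0.5532 -0.1424  0.0939] F [-0.3  0.  -0.5] w 0.0589
```

View pics/s12c.png

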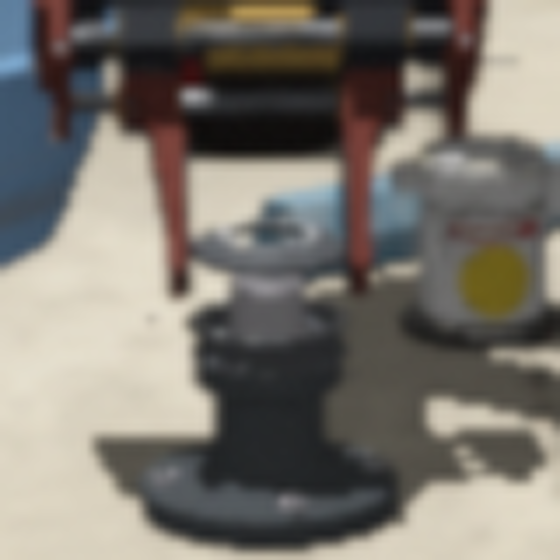

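View pics/t12c.png

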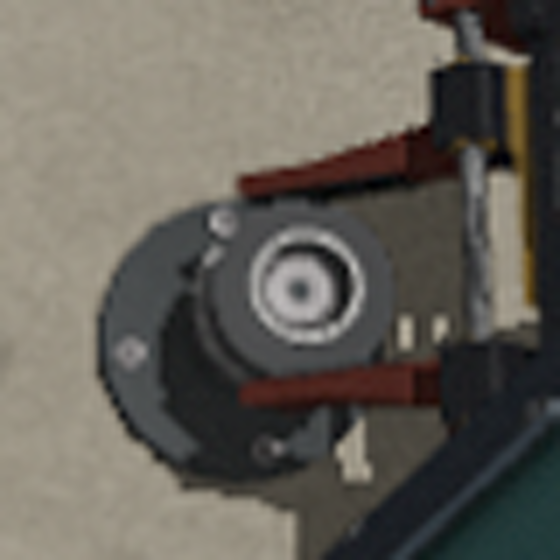

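C is raised side up and centred on the tip. Lower.

Run:
```python
from h import *
lower(.022,"13",zend=.010)
```

```text
0.038 False [-0.25  0.21 37.58] [-0.2 -0.  -1.1]
0.032 False [ 0.   -0.1  31.55] [ 0.2 -0.  -1.4]
0.026 False [ 0.12  0.14 26.18] [0.1 0.2 2.1]
0.022 False [ 0.11  0.06 23.13] [-0.7 -0.7  7.7]
True [ 0.09  0.06 22.59] [-0.5 -1.7  3.2]
t 33.11 pos [ 0.5531 -0.1422  0.0712] F [-0.1 -0.8  3.9] w 0.0590
```

View pics/s13c.png

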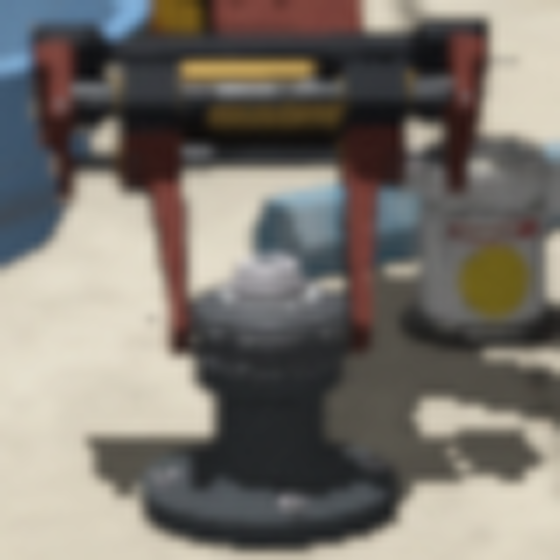

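View pics/t13c.png

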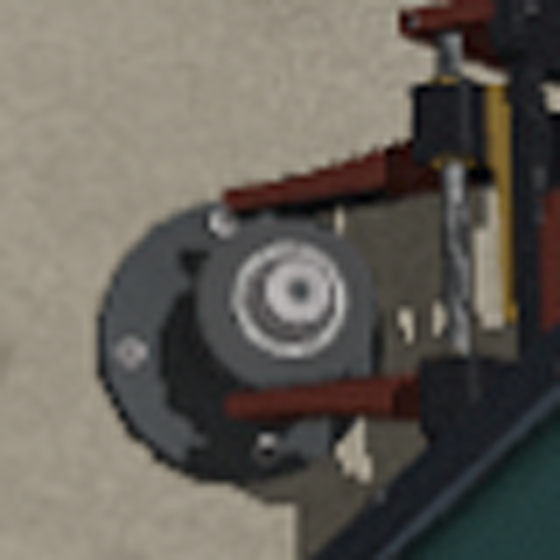

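It is now round the mandrel and nearly down, so I release as before.

Run:
```python
from h import *
retract(); manip.wait(.3); st()
a=grab("side","s14"); b=grab("top","t14"); 
crop(a,270,160,350,240,7,"s14c");crop(b,390,185,470,265,7,"t14c")
for z in (.0658,.0845,.0865,.0885): print(z,proj("top",[.553,-.1557,z]),proj("side",[.553,-.1557,z]))
def ridge(g,cx,cy,r0,r1):
    pts=[]
    for an in np.arange(0,2*np.pi,np.pi/36):
        rr=np.arange(r0,r1,.25); xs=(cx+rr*np.cos(an)).astype(np.float32)[None]; ys=(cy+rr*np.sin(an)).astype(np.float32)[None]
        v=cv2.remap(g.astype(np.float32),xs,ys,cv2.INTER_CUBIC)[0]; i=v.argmax()
        if 0<i<len(rr)-1 and v[i]>125: pts.append((xs[0,i],ys[0,i]))
    return cv2.fitEllipse(np.array(pts,np.float32)),len(pts)
print(ridge(cv2.cvtColor(b,cv2.COLOR_BGR2GRAY),430.9,227.4,6.3,9.3))
```

```text
t 34.82 pos [ 0.5525 -0.2117  0.1708] F [ 0.3 -0.2 -0.6] w 0.0880
0.0658 [429.65129278 229.12386152] [307.97552112 208.46207387]
0.0845 [431.45501567 227.63291077] [307.89130732 201.73236059]
0.0865 [431.65114177 227.47077436] [307.88228465 201.00936743]
0.0885 [431.84790029 227.30811132] [307.87325896 200.28574793]
(((430.79815673828125, 227.49508666992188), (13.919511795043945, 14.822187423706055), 124.39192962646484), 64)
```

View pics/s14c.png

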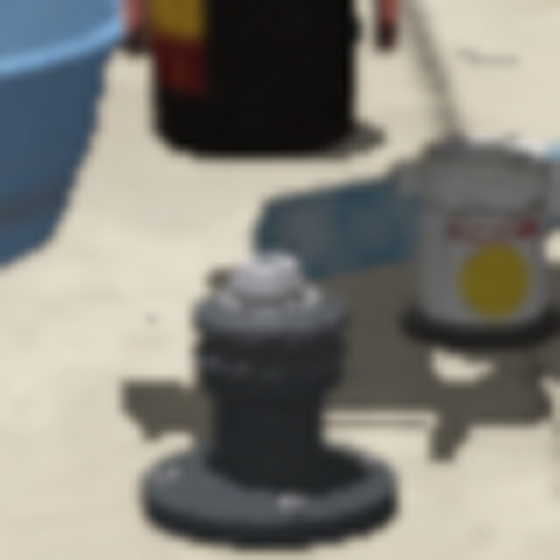

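View pics/t14c.png

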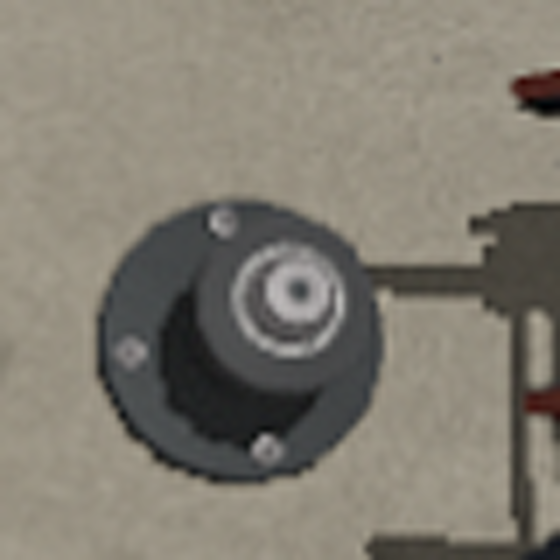

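Run:
```python
import cv2,numpy as np
from h import proj
def ridge(g,cx,cy,r0,r1):
    pts=[]
    for an in np.arange(0,2*np.pi,np.pi/36):
        rr=np.arange(r0,r1,.25); xs=(cx+rr*np.cos(an)).astype(np.float32)[None]; ys=(cy+rr*np.sin(an)).astype(np.float32)[None]
        v=cv2.remap(g.astype(np.float32),xs,ys,cv2.INTER_CUBIC)[0]; i=v.argmax()
        if 0<i<len(rr)-1 and v[i]>125: pts.append((xs[0,i],ys[0,i]))
    return cv2.fitEllipse(np.array(pts,np.float32)),len(pts)
L=lambda n:cv2.cvtColor(cv2.imread(f"pics/{n}.png"),cv2.COLOR_BGR2GRAY)
print("disc1",ridge(L("t6"),429.4,228.7,6.3,9.0)); print("disc3 held",ridge(L("t13"),430.9,227.4,6.3,9.3))
print(proj("top",[.553,-.1557,.0845])-proj("top",[.553,-.1557,.0695]))
d=cv2.absdiff(L("t0"),L("t14")); print("spanner diff",(d[200:282,355:374]>40).sum(),"coupler",(d[165:190,355:390]>40).sum(),"tin",(d[260:312,148:202]>40).sum())
a,b=cv2.imread("pics/s6.png"),cv2.imread("pics/s14.png")
cv2.imwrite("pics/cmp.png",np.hstack([cv2.resize(x[190:225,290:328],None,fx=10,fy=10,interpolation=cv2.INTER_CUBIC) for x in (a,b)]))
```

```text
disc1 (((429.3416442871094, 228.67462158203125), (14.153529167175293, 14.47155475616455), 133.6312255859375), 51)
disc3 held (((430.9369201660156, 227.39404296875), (14.220673561096191, 14.664772033691406), 134.90501403808594), 71)
[ 1.45108827 -1.19948942][ WARN:0@0.521] global loadsave.cpp:275 findDecoder imread_('pics/t0.png'): can't open/read file: check file path/integrity
Traceback (most recent call last):
cv2.error: OpenCV(4.12.0) /io/opencv/modules/imgproc/src/color.cpp:199: error: (-215:Assertion failed) !_src.empty() in function 'cvtColor'
```

Disc 3's ring sits (1.46,-1.18) px from disc 1's, and a 15 mm rise predicts (1.45,-1.20), so the stack height is right. Last, the bystanders and a picture.

Run:
```python
import cv2,numpy as np
L=lambda n:cv2.cvtColor(cv2.imread(f"pics/{n}.png"),cv2.COLOR_BGR2GRAY)
d=cv2.absdiff(L("top0"),L("t14")); print("spanner",(d[200:282,355:374]>40).sum(),"coupler",(d[165:190,355:390]>40).sum(),"tin",(d[260:312,148:202]>40).sum())
a,b=cv2.imread("pics/s6.png"),cv2.imread("pics/s14.png")
cv2.imwrite("pics/cmp.png",np.hstack([cv2.resize(x[190:225,290:328],None,fx=10,fy=10,interpolation=cv2.INTER_CUBIC) for x in (a,b)]))
```

```text
spanner 0 coupler 0 tin 0
```

View pics/cmp.png

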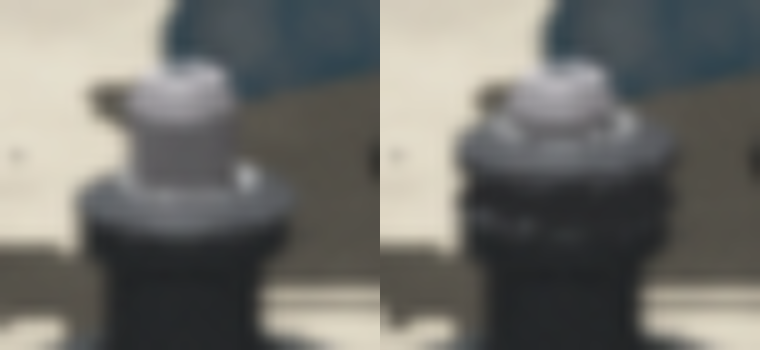

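The stack looks level and symmetric, and the bystander areas have not changed. I hand it in.

Run:
```python
from h import *
st(); workorder.job_done()
```

```text
t 34.92 pos [ 0.5527 -0.2121  0.1711] F [1.  0.7 0.4] w 0.0880
the job is handed in; nothing more can be done
```

All three disc springs are on the arbor in series, and I handed the job in at 34.9 s; no verdict is reported. I took each disc from the rack with the tool tilted 45° and checked which way it faced by its bright ring before lowering it. From the bottom up they are the middle, far and near discs of the rack: hollow side down, hollow side up, hollow side down.

**Last checks:**
- **Height:** the top disc's ring sits (1.46, -1.18) px from where the first disc's ring was. A 15 mm rise predicts (1.45, -1.20) px, so the stack height agrees.
- **Flatness:** the rings look level and symmetric in both views.
- **Clear of the work:** the gripper was open and well away from the stack.
- **Bystanders:** the picture areas of the spanner, coupler and tin show no change from the start.

**Checks that disagreed:**
- **Second disc:** it met resistance about 3 mm above its place while still gripped. It dropped home when I released it; I did not find the cause.
- **Third disc:** contact came while it was still gripped, about 4 mm higher than I expected from the gripper's height. It barely moved on release, and the height check above agrees with it lying home.
- **Absolute heights:** the camera heights are only good to about 2–3 mm, so I relied on the relative check above.

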